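# Fold down the work flap of the tint stand

## Robot

A 6-joint arm with a two-finger parallel gripper is mounted at the origin on the work surface. World frame = base frame: x ahead of the robot, y to its left, z up, the work surface at z = 0. Lengths are in m, angles in rad, forces in N, time in s.
With the tool pointing down it reaches from about 0.3 to 0.875 m from the base axis. Payload 6.4 kg.
Tool frame: the origin (TCP) lies at the very end of the fingers, on their centre line; the grasp point (between the pads) lies 19 mm behind it (ctrl.grip_point_offset is the z of the grasp point in the tool frame, in m); z points along the fingers, y is the direction in which the jaws open and shut (so a half turn about z gives the same grasp; the last joint's range is limited). The gripper opens to 85 mm and grips with 20 to 120 N. Pads are 22 mm wide; open, the fingers measure 114 mm over their backs; the gripper's body (76 mm by 85 mm) begins 54 mm behind the grasp point. The pads swing forward as they close: fully open they stand 13 mm farther back than shut.
Start: joints at [1.011, 0.181, 1.607, -0, 1.354, -0.206], TCP at [0.199, 0.539, 0.231] pointing down, gripper open.
Joint ranges: [-2.99, 2.99], [-0.89, 2.07], [0.3, 2.58], [-1.14, 4.28], [0, 2.63], [-3.12, 3.12]. Speed limits (rad/s): [2.57, 2.57, 3.01, 3.14, 3.14, 3.14].

## Interface

Orientations are given as a unit quaternion [w, x, y, z].
In Python, from bench import status, cams, ctrl gives the robot as it stands.
- The arm moves only by the shell command python3 -m handwheel 'ROWS'. ROWS is JSON, a list of rows, each an object with "grip": the finger opening in cm, from 0 to 8.54; "linear": the shift along the tool's x, y, z in cm, a list of three; "rotation": the turn, a rotation vector about the tool's x, y, z in degrees, a list of three. A call has 1 to 12 rows; each row is the pose to reach, as a shift and turn from the pose commanded when the call began, along the tool's axes at that moment; what a row does not reach only later rows make up. A row lasts 1/12 s, in which the tool goes at most 41.7 mm and 7.16 degrees, less where a joint would pass 70% of its speed; a pose out of reach is approached as far as the arm can. A call with a gripper value outside its range is refused whole. The fingers move at their own pace and stop on an object; the grip force is fixed at half the most. Time passes only in rows, so rows that repeat a pose let the fingers close. It gives the time, the measured TCP pose, the force and the opening at its end, in the units of the state.
- status.get_obs(): the state, without advancing time (a new reading comes with each control period).
- cams.camera(name): name is "side" or "top"; returns the picture (420x560x3 uint8, red, green, blue); there is no depth.
- cams.camera_info(name): a dict with "fovy" (degrees; the focal length in pixels is half the picture's height over the tangent of half this angle, whatever the lens; pixels are square), "cx", "cy" (the principal point, pixels), "world_from_camera" (4x4, takes a point from camera to world coordinates). Camera axes: x right, y down, z forward; pixel columns grow to the right and rows downward; lengths in m; the calibration is good to about 2 mm. A picture is of the moment at which its call begins. camera_info takes no time and is no camera call.
- ctrl.hand_in(): hands the job in, once; it reports no verdict.
The state is a dict: "time_s": time; "q": joint angles; "dq": joint speeds; "joint_efforts": joint torques, N m; "eef_pos": TCP position; "eef_rot": TCP orientation; "wrist_force": force on the tool from outside, world axes, zero at the start; "torque": the same for the moment, N m; "opening": opening from 0.0 (shut) to 1.0 (fully open).
Only numpy, scipy, OpenCV 4.12 (cv2) and the standard library are available. Lean on these libraries where they do the work, as an engineer would, in place of code of your own. Each camera call takes 0.05 s, during which the arm holds its last target.

## Task

At the paint counter, get the grey tint stand ready for work: pull out both slide-out supports by their red pulls, fully out, and only then lower the green flap gently until it lies flat on them. Leave the black-knobbed drip tray shut and do not disturb the paint can and the tint bottle beside the stand.

Things in the scene. Friction and masses are not known exactly. Their poses are not given: they have to be found in the camera images.
- stand: Low grey steel tint stand, 250 deep x 400 wide x 130 mm high, fixed. Origin: on the table, mid-foot of its front face (plane x = 0). Its +x points into the stand, away from the robot; +y to the left as the robot sees it; z up. Black canister caps 28 mm high stand on its deck from 147 mm behind the front; nearer, the deck is free.
- support_left (a joint): Left (+y) support, an aluminium bar 24 wide x 30 mm high, top at z = 118 mm: how far it is pulled out along the stand's -x, m; 0 in, 0.115 fully out (stop). At its front a red block pull, 26 (x) x 22 (y) x 26 (z) mm, on a 12 mm stem; pull centre in the stand's frame: x = -(70 mm + joint value), y = +110, z = 100 mm. Slides at about 3 N, stays where left.
- support_right (a joint): The same for the right support: the pull's centre lies in the stand's frame at x = -(70 mm + joint value), y = -110 mm, z = 100 mm.
- flap (a joint): Angle of the green flap, rad: 0 upright, negative leaning back over the deck (as it starts), 1.571 flat towards the robot, on the supports; without them it goes past flat, to 1.95. Hinge axis along the stand's y at its x = 0, z = 130 mm. The hinge is stiff: the flap stays where it is left; 2 to 6 N at the free edge moves it, so it must be pressed all the way down.
- flap_edge (a point): Middle of the flap's yellow free edge, on the inner face. The flap is a plate 300 wide (y) x 165 long (hinge to edge) x 12 mm thick. Its inner face (dark mat; far side now, upper side when flat) contains the hinge axis; the plate lies on the robot's side of that face. It can be drawn over from behind this edge. Its z points from hinge to edge, x out of the inner face.
- drip_tray (a joint): How far the drip tray is pulled out, m: 0 shut. A dark drawer front, 130 wide x 50 mm high, low in the middle of the stand's front, with a round black knob 24 mm across that stands out 38 mm, centred at stand y = 0, z = 45 mm. Not to be opened.
- can_mid (a point): Centre of a steel paint can with a blue band, 100 mm diameter, 120 mm high, standing on the table beside the stand. Not to be disturbed.
- tint_mid (a point): Centre of a white tint bottle with a red band, 66 mm diameter, 150 mm high, standing on the table on the other side of the stand. Not to be disturbed.
Not all that is in view belongs to the job. Several things look just like the part that bears tint_mid: the one meant starts nearest to the robot's base.

How it is judged:
On the way, in this order (a step that is already met when the one before it is completed fails the run):
1. both supports are pulled out while the flap is still up (value of joint each of support_left, support_right above 0.098 m and value of joint flap below 0.7 rad), for 0.2 s.
2. the flap is lowered flat onto the supports (value of joint flap between 1.4 and 1.745 rad), for 0.2 s.
At the end, for the whole second after the job is handed in: Both supports are out to within 17 mm of their end stops, the flap lies at rest flat on them (within 10 degrees), the drip tray is shut (within 20 mm), and the can and the bottle stand upright within 30 mm of where they were (all of step 2 and value of joint each of support_left, support_right above 0.098 m and velocity of joint flap between -0.05 and 0.05 rad/s and value of joint drip_tray below 0.02 m and angle between each of can_mid, tint_mid's own z axis and vertical below 0.15 rad and distance of each of can_mid, tint_mid from where it was at the start of the episode below 0.03 m); the robot touches nothing.
It fails at once if the flap is lowered beyond half-way while a support is not pulled out (to within 25 mm of its stop) (value of joint flap above 0.8 rad and value of joint any of support_left, support_right below 0.09 m).
It fails at once if the flap is slammed (faster than 4.5 rad/s) (velocity of joint flap above 4.5 rad/s).
It fails at once if the drip tray is pulled out by more than 20 mm (value of joint drip_tray above 0.02 m).
It fails at once if the can or the bottle is moved by more than 30 mm (distance of any of can_mid, tint_mid from where it was at the start of the episode above 0.03 m).
It also fails if it takes over 58 s, if anything falls off the work surface, if the arm or the gripper's body presses on something with over 40 N, if the wrist force passes 120 N, or if a joint passes its speed limit or range.

## Working session

There is one attempt and no reset: what is moved stays moved. The work goes in short steps, Python scripts to look and compute and a shell command to move; the robot and the scene stay as the last step left them, time stands still between calls to the robot, and variables do not carry over. Pictures are saved under pics/ and viewed, and the job is handed in when it is done.

```bash
mkdir -p pics; ls
python3 - <<'E'
from bench import status,cams,ctrl
import cv2,numpy as np
np.set_printoptions(precision=4,suppress=True)
for n in("side","top"):
    cv2.imwrite(f"pics/{n}0.png",cams.camera(n)[:,:,::-1]); print(n,cams.camera_info(n))
print(status.get_obs(),ctrl.grip_point_offset)
E
```

```text
pics
side {'fovy': 57.52527854563643, 'cx': 282.37925730536773, 'cy': 213.47300107519132, 'world_from_camera': array([[ 0.6509,  0.4703, -0.596 ,  1.1605],
       [ 0.7589, -0.4234,  0.4947, -0.4325],
       [-0.0197, -0.7743, -0.6325,  0.7427],
       [ 0.    ,  0.    ,  0.    ,  1.    ]])}
top {'fovy': 42.6139951016967, 'cx': 282.2922552037197, 'cy': 208.6228584298892, 'world_from_camera': array([[ 0.0279, -0.9836,  0.1782,  0.3596],
       [-0.9996, -0.0289, -0.0029,  0.0274],
       [ 0.008 , -0.178 , -0.984 ,  1.6506],
       [ 0.    ,  0.    ,  0.    ,  1.    ]])}
{'time_s': 0.1, 'q': array([ 1.0107,  0.1815,  1.6079,  0.    ,  1.3538, -0.2063]), 'dq': array([ 0.0003, -0.0039, -0.002 ,  0.0006, -0.0001, -0.001 ]), 'joint_efforts': array([ -0.0001, -44.5872, -35.2238,  -0.0003,   0.0041,   0.    ]), 'eef_pos': array([0.1989, 0.539 , 0.2305]), 'eef_rot': array([-0.0003,  0.176 ,  0.9844, -0.0007]), 'wrist_force': array([-1.2767,  0.5302,  0.0014]), 'torque': array([-0.0155, -0.0259, -0.0317]), 'opening': 0.9994217601384565} -0.0187
```

View pics/side0.png

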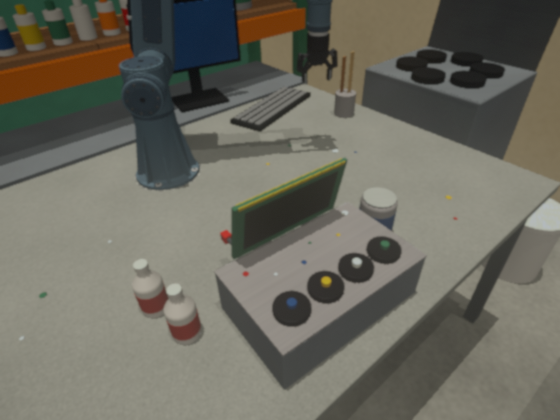

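View pics/top0.png

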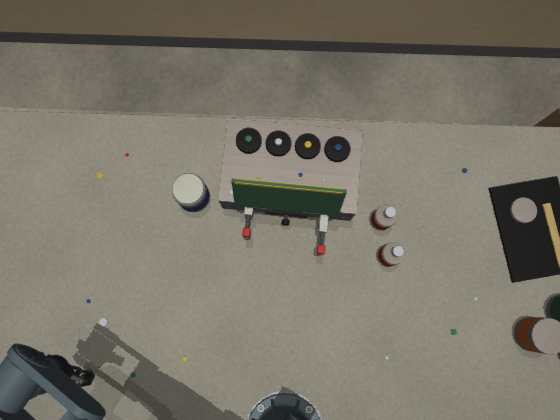

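The side view looks from behind the stand. It shows the flap up, the caps on the deck and two identical bottles at (150,290) and (183,315). The top view shows the pulls at (247,233) and (321,250), the tray knob at (285,222), the can at (190,190), and bottles at (385,215) and (392,254). I'll measure these next.

```bash
cat > h.py <<'E'
from bench import status,cams,ctrl
import cv2,numpy as np
from scipy.spatial.transform import Rotation as R
np.set_printoptions(precision=4,suppress=True)
def ray(n,uv):
    i=cams.camera_info(n);f=210/np.tan(np.radians(i['fovy']/2));T=i['world_from_camera']
    d=T[:3,:3]@np.array([(uv[0]-i['cx'])/f,(uv[1]-i['cy'])/f,1]);return T[:3,3],d/np.linalg.norm(d)
def onz(n,uv,z):
    o,d=ray(n,uv);return o+d*(z-o[2])/d[2]
def proj(n,p):
    i=cams.camera_info(n);f=210/np.tan(np.radians(i['fovy']/2));c=np.linalg.inv(i['world_from_camera'])@np.append(p,1)
    return np.array([i['cx']+f*c[0]/c[2],i['cy']+f*c[1]/c[2]])
def two(a,b):
    (o1,d1),(o2,d2)=ray('top',a),ray('side',b)
    s=np.linalg.lstsq(np.c_[d1,-d2],o2-o1,rcond=None)[0]
    p,q=o1+s[0]*d1,o2+s[1]*d2;return (p+q)/2,np.linalg.norm(p-q)
def snap(n,k,box=None,z=1):
    im=cams.camera(n)[:,:,::-1]
    im0=im.copy()
    if box: im=im[box[1]:box[3],box[0]:box[2]]
    cv2.imwrite(f"pics/{k}.png",cv2.resize(im,None,fx=z,fy=z,interpolation=cv2.INTER_CUBIC));return im0
def blobs(im,lo,hi,amin=8):
    h=cv2.cvtColor(np.ascontiguousarray(im),cv2.COLOR_BGR2HSV);m=cv2.inRange(h,lo,hi)
    n,l,s,c=cv2.connectedComponentsWithStats(m)
    return [(c[i],s[i]) for i in range(1,n) if s[i][4]>=amin],m
def st():
    o=status.get_obs();r=R.from_quat(np.roll(o['eef_rot'],-1)).as_matrix()
    print('t',o['time_s'],'p',o['eef_pos'],'F',o['wrist_force'],'op',o['opening'],'\nq',o['q'],'\nR',r.round(3).tolist());return o['eef_pos'],r
E
python3 - <<'E'
from h import *
t=cv2.imread('pics/top0.png');s=cv2.imread('pics/side0.png')
for n,im in(('top',t),('side',s)):
    for nm,lo,hi in(('red',(0,170,90),(8,255,255)),('yellow',(22,140,80),(33,255,255)),('green',(50,90,20),(85,255,120))):
        for c,st_ in blobs(im,lo,hi,12)[0]: print(n,nm,c.round(1),st_)
cv2.imwrite('pics/tc.png',cv2.resize(t[110:280,160:420],None,fx=3,fy=3,interpolation=cv2.INTER_CUBIC))
cv2.imwrite('pics/sc.png',cv2.resize(s[140:380,120:440],None,fx=2.4,fy=2.4,interpolation=cv2.INTER_CUBIC))
E
```

```text
top red [245.9 231.8] [243 228   7   9  55]
top red [320.8 248.9] [317 245   8   9  52]
top yellow [307.5 144. ] [304 141   8   7  44]
top yellow [ 99.4 175.2] [ 97 173   6   6  28]
top yellow [288.2 187.6] [235 182 108  12 207]
top yellow [184.3 358.5] [183 357   4   4  14]
top green [248.2 138.5] [245 136   7   6  33]
top green [286.1 198.3] [ 232  180  114   35 2026]
top green [555.8 302.7] [551 296   9  13  38]
top green [553.7 312.9] [550 308  10  11  38]
top green [452.9 331.4] [451 330   5   4  17]
top green [132.2 374.7] [131 373   4   4  12]
side red [124.7  15.6] [123  10   4  15  36]
side red [225.3 234.2] [222 231   8   7  39]
side yellow [19.8  9. ] [15  5 11  9 72]
side yellow [29.2 34.2] [ 18  24  23  20 321]
side yellow [288.1 187.1] [239 162 105  49 263]
side yellow [325.9 280.4] [321 276  11  10  86]
side green [38.2 13.7] [   0    0   72   38 1266]
side green [90.8  6.2] [ 82   0  15  17 111]
side green [116.4   5.5] [112   0   8  13  57]
side green [240.3   0.5] [235   0  14   3  26]
side green [301.3   2.7] [294   0  14   7  70]
side green [300.2  41.2] [294  29  13  31 255]
side green [235.2  58.9] [198  42  62  34 600]
side green [179.1  76.7] [169  70  21  15 187]
side green [ 58.6 103.2] [   0   76  123   56 2982]
```

View pics/tc.png

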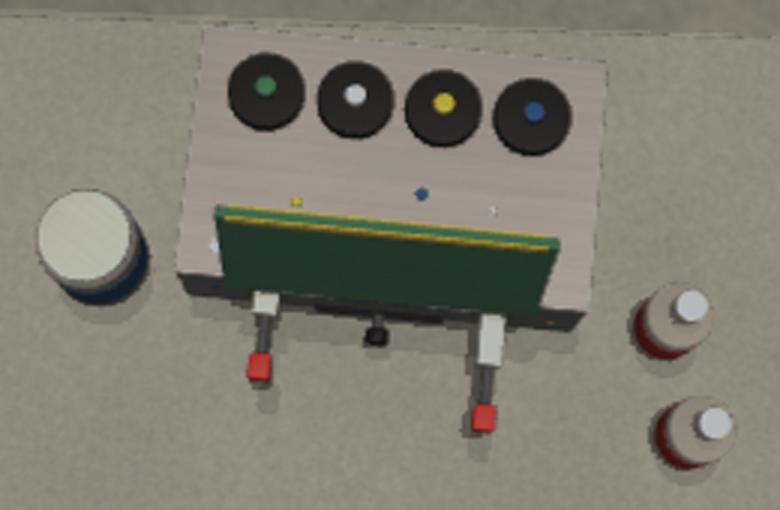

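View pics/sc.png

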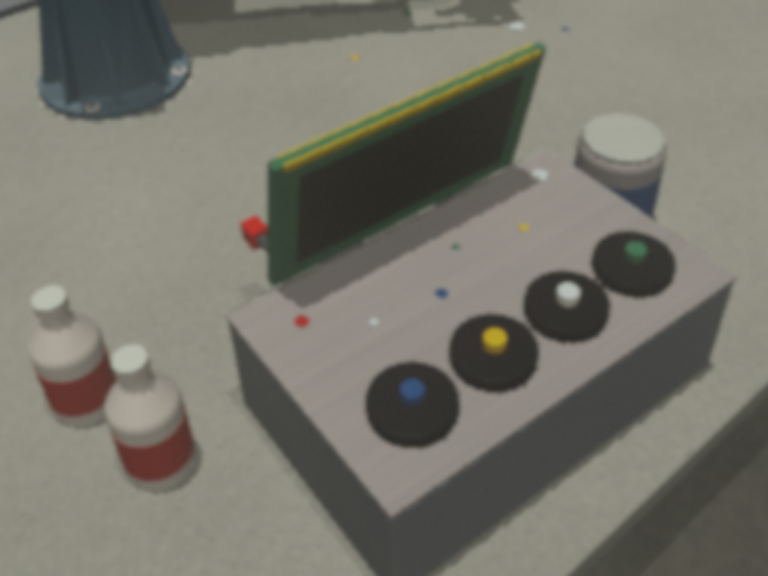

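Candidates for the red pulls:
- Top view: blocks at (246,232) and (321,249), both on stems at the front of the stand.
- Lookalikes to reject: the bottles' red bands at (382,225) and (388,262), and a red paint speck on the deck at side (245,274).

The crop confirms the two blocks, and the right one already sits further out. Of the two bottles, (392,254) is nearer the base, so it's the one meant, and I'll keep clear of both.

Run:
```python
from h import *
z=.13
FL,FR,BL,BR=[onz('top',c,z) for c in((220,200.7),(356,213.3),(227.7,119),(362,130.7))]
print(FL,FR,BL,BR,np.linalg.norm(FL-FR),np.linalg.norm(BL-FL),np.linalg.norm(BR-FR),np.linalg.norm(BR-BL))
PL=onz('top',(246,231.8),.113);PR=onz('top',(320.8,248.9),.113)
print('pulls',PL,PR)
# stand frame from deck center
y=(FL-FR)+(BL-BR);x=(BL-FL)+(BR-FR);x/=np.linalg.norm(x);y/=np.linalg.norm(y)
print('orth',x@y,'yaw',np.degrees(np.arctan2(x[1],x[0])),np.degrees(np.arctan2(-y[0],y[1])))
a=np.mean([np.arctan2(x[1],x[0]),np.arctan2(-y[0],y[1])])
X=np.array([np.cos(a),np.sin(a),0]);Y=np.array([-X[1],X[0],0])
O=(FL+FR+BL+BR)/4-X*.125;O[2]=0
print('O',O,'yaw',np.degrees(a))
for p in(PL,PR,FL,FR,BL,BR,two((320.8,248.9),(225.3,234.2))[0]): print((p-O)@X,(p-O)@Y,p[2])
# side-view check on pull right, edge ends
for a_,b_ in(((160+222/3,110+213/3),(120+540/2.4,140+50/2.4)),((160+552/3,110+244/3),(120+283/2.4,140+165/2.4))):
    p,e=two(a_,b_); print('edge',p,e,(p-O)@X,(p-O)@Y)
for nm,c,zz in(('can',(160+88/3,110+238/3),.12),('b1',(397.5,251.5),.15),('b2',(390.5,212),.15)):
    p=onz('top',c,zz);print(nm,p,(p-O)@X,(p-O)@Y)
```

```text
[0.6528 0.2026 0.13  ] [ 0.6275 -0.1888  0.13  ] [0.8994 0.1918 0.13  ] [ 0.8754 -0.2057  0.13  ] 0.39222733800173726 0.24679813698927167 0.2484826852934201 0.3981759507165322
pulls [0.5672 0.1254 0.113 ] [ 0.524  -0.0907  0.113 ]
orth 0.0064981007534978584 yaw -3.2022892106153624 -3.574605578868807
O [0.639  0.0074 0.    ] yaw -3.3884473947420846
-0.07866585727359258 0.11358990533999944 0.11299999999999999
-0.10897918977961525 -0.10465804690855153 0.11299999999999999
0.0022574355747802155 0.1957084897023207 0.1299999999999999
0.00012138937372903342 -0.19651303186751368 0.1299999999999999
0.2490265982018588 0.1994901292549154 0.1299999999999999
0.24859457684963215 -0.19868558708972242 0.1299999999999999
-0.10790625881934993 -0.10523283097640404 0.10370125787771806
edge [0.6783 0.1529 0.2834] 0.005025034945809799 0.030633087724444855 0.14761908749078392
edge [ 0.6591 -0.1321  0.2851] 0.007578757640865466 0.028273648094228603 -0.13807562683399044
can [0.6857 0.2943 0.12  ] 0.029684921769752858 0.28920064969129583
b1 [ 0.519  -0.3025  0.15  ] -0.10153388997215129 -0.3164190155562278
b2 [ 0.6306 -0.2838  0.15  ] 0.008808132913120185 -0.2911414986969669
```

The measurements hold up: deck 392–398 × 247 mm (400 × 250 given), right pull z = 104 mm from two views, flap length consistent, and the pulls 218 mm apart (220 given). Left joint reads about 8 mm and right about 38 mm. First I'll turn the tool to the stand's axes above the left pull.

Run:
```python
from h import *
p,r=st()
print(r.T@(np.array([.567,.1254,.20])-p)*100)
```

```text
t 0.1 p [0.1989 0.539  0.2305] F [-1.2767  0.5302  0.0014] op 0.9994217601384565 
q [ 1.0107  0.1815  1.6079  0.      1.3538 -0.2063] 
R [[-0.938, 0.346, -0.001], [0.346, 0.938, -0.001], [0.0, -0.002, -1.0]]
[-48.8577 -26.0377   3.0706]
```

```bash
python3 -m handwheel '[{"grip":8.5,"linear":[-4,-2,0.5],"rotation":[0,0,-3]},{"grip":8.5,"linear":[-7,-4,1],"rotation":[0,0,-6]},{"grip":8.5,"linear":[-10,-5.5,1],"rotation":[0,0,-10]},{"grip":8.5,"linear":[-13.5,-7.2,1],"rotation":[0,0,-13]},{"grip":8.5,"linear":[-17,-9,1],"rotation":[0,0,-16.9]},{"grip":8.5,"linear":[-20.5,-10.9,1],"rotation":[0,0,-16.9]},{"grip":8.5,"linear":[-24,-12.8,1],"rotation":[0,0,-16.9]},{"grip":8.5,"linear":[-27.5,-14.6,1],"rotation":[0,0,-16.9]},{"grip":8.5,"linear":[-31,-16.5,1],"rotation":[0,0,-16.9]},{"grip":8.5,"linear":[-34.5,-18.4,1],"rotation":[0,0,-16.9]},{"grip":8.5,"linear":[-38,-20.3,1],"rotation":[0,0,-16.9]},{"grip":8.5,"linear":[-41,-21.9,1],"rotation":[0,0,-16.9]}]'
python3 - <<'E'
from h import *
p,r=st()
print(r.T@(np.array([.567,.1254,.17])-p)*100)
E
```

```text
time_s: 1.1
eef_pos: [0.5091, 0.1896, 0.221]
eef_rot: [-0.0, 0.03, 1.0, -0.0]
wrist_force: [-0.0, 0.8, 0.6]
opening: 0.994
t 1.1 p [0.5091 0.1896 0.221 ] F [-0.0189  0.776   0.6401] op 0.9944838008116477 
q [ 0.1381  0.1198  1.6976 -0.0003  1.3244 -1.3728] 
R [[-0.998, 0.06, -0.0], [0.06, 0.998, -0.0], [0.0, -0.0, -1.0]]
[-6.1646 -6.0618  5.1033]
```

```bash
python3 -m handwheel '[{"grip":8.5,"linear":[-3,-3,0],"rotation":[0,0,0]},{"grip":8.5,"linear":[-6.2,-6.1,1],"rotation":[0,0,0]},{"grip":8.5,"linear":[-6.2,-6.1,2],"rotation":[0,0,0]},{"grip":8.5,"linear":[-6.2,-6.1,2],"rotation":[0,0,0]},{"grip":8.5,"linear":[-6.2,-6.1,2],"rotation":[0,0,0]}]'
python3 - <<'E'
from h import *
p,r=st()
print(r.T@(np.array([.567,.1254,.082])-p)*100)
snap('top','top1',(160,110,420,310),3)
E
```

```text
time_s: 1.52
eef_pos: [0.565, 0.1274, 0.1998]
eef_rot: [-0.002, 0.03, 1.0, 0.0]
wrist_force: [0.1, 0.2, 0.0]
opening: 0.996
t 1.5167 p [0.565  0.1274 0.1998] F [0.1189 0.1661 0.0135] op 0.9960999892525397 
q [ 0.0167  0.2216  1.6245  0.0005  1.2992 -1.4943] 
R [[-0.998, 0.06, -0.004], [0.06, 0.998, 0.0], [0.004, 0.0, -1.0]]
[-0.2608 -0.1896 11.7808]
```

View pics/top1.png

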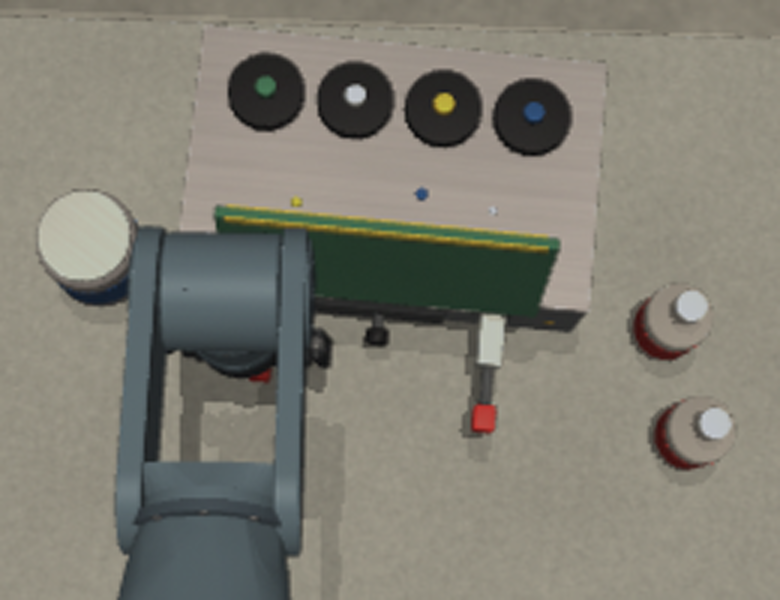

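```bash
python3 -m handwheel '[{"grip":8.5,"linear":[-0.1,-0.2,3],"rotation":[0,0,0]},{"grip":8.5,"linear":[-0.2,-0.2,5.5],"rotation":[0,0,0]},{"grip":8.5,"linear":[-0.2,-0.2,8],"rotation":[0,0,0]},{"grip":8.5,"linear":[-0.2,-0.2,10],"rotation":[0,0,0]},{"grip":8.5,"linear":[-0.2,-0.2,11.7],"rotation":[0,0,0]},{"grip":8.5,"linear":[-0.2,-0.2,11.7],"rotation":[0,0,0]},{"grip":8.5,"linear":[-0.2,-0.2,11.7],"rotation":[0,0,0]}]'
python3 - <<'E'
from h import *
p,r=st()
snap('side','side1',(150,100,430,310),2.8)
E
```

```text
time_s: 2.15
eef_pos: [0.567, 0.1267, 0.0843]
eef_rot: [-0.001, 0.028, 1.0, 0.0]
wrist_force: [0.4, 0.1, 0.6]
opening: 0.994
t 2.15 p [0.567  0.1267 0.0843] F [0.4484 0.0769 0.5545] op 0.9937275022786624 
q [ 0.0156  0.3663  1.6986  0.0002  1.0782 -1.4985] 
R [[-0.998, 0.057, -0.002], [0.057, 0.998, 0.0], [0.002, 0.0, -1.0]]
```

View pics/side1.png

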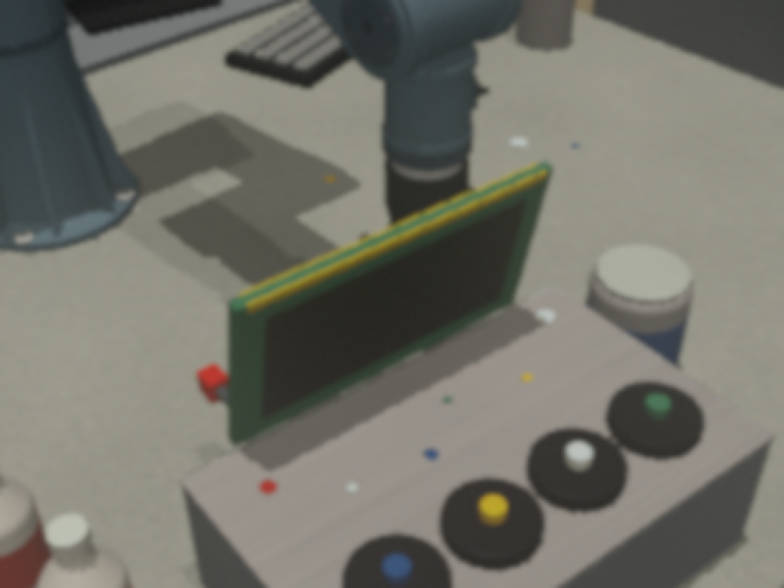

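The gripper is down in front of the flap at about (428,200) in the crop, with nothing disturbed and no contact forces. Next I close it on the left pull.

```bash
python3 -m handwheel '[{"grip":1,"linear":[0,0,0],"rotation":[0,0,0]},{"grip":1,"linear":[0,0,0],"rotation":[0,0,0]},{"grip":1,"linear":[0,0,0],"rotation":[0,0,0]},{"grip":1,"linear":[0,0,0],"rotation":[0,0,0]},{"grip":1,"linear":[0,0,0],"rotation":[0,0,0]},{"grip":1,"linear":[0,0,0],"rotation":[0,0,0]},{"grip":1,"linear":[0,0,0],"rotation":[0,0,0]},{"grip":1,"linear":[0,0,0],"rotation":[0,0,0]}]'
python3 - <<'E'
from h import *
st()
E
```

```text
time_s: 2.87
eef_pos: [0.5686, 0.126, 0.0851]
eef_rot: [0.001, 0.03, 1.0, 0.001]
wrist_force: [-2.0, 5.9, 5.2]
opening: 0.248
t 2.8667 p [0.5686 0.126  0.0851] F [-2.0299  5.9305  5.2472] op 0.24771228210037866 
q [ 0.0137  0.3663  1.6969  0.0015  1.0773 -1.4984] 
R [[-0.998, 0.059, 0.001], [0.059, 0.998, 0.001], [-0.001, 0.001, -1.0]]
```

The opening of 21 mm matches the 22 mm pull, so it's gripped. Now I pull.

```bash
python3 -m handwheel '[{"grip":1,"linear":[1,0,0],"rotation":[0,0,0]},{"grip":1,"linear":[2,0,0],"rotation":[0,0,0]},{"grip":1,"linear":[3,0,0],"rotation":[0,0,0]},{"grip":1,"linear":[4,0,0],"rotation":[0,0,0]},{"grip":1,"linear":[5,0,0],"rotation":[0,0,0]},{"grip":1,"linear":[6,0,0],"rotation":[0,0,0]},{"grip":1,"linear":[7,0,0],"rotation":[0,0,0]},{"grip":1,"linear":[8,0,0],"rotation":[0,0,0]},{"grip":1,"linear":[9,0,0],"rotation":[0,0,0]},{"grip":1,"linear":[9.7,0,0],"rotation":[0,0,0]},{"grip":1,"linear":[10,0,0],"rotation":[0,0,0]},{"grip":1,"linear":[10,0,0],"rotation":[0,0,0]}]'
python3 - <<'E'
from h import *
st()
E
```

```text
time_s: 3.87
eef_pos: [0.4684, 0.1329, 0.085]
eef_rot: [0.001, 0.03, 1.0, 0.002]
wrist_force: [-0.8, 11.4, 5.3]
opening: 0.242
t 3.8667 p [0.4684 0.1329 0.085 ] F [-0.8322 11.435   5.3468] op 0.24227174238697677 
q [ 0.0301  0.1764  1.942   0.0036  1.0213 -1.4832] 
R [[-0.998, 0.059, 0.002], [0.059, 0.998, 0.003], [-0.002, 0.003, -1.0]]
```

```bash
python3 -m handwheel '[{"grip":1,"linear":[0.4,0.1,0],"rotation":[0,0,0]},{"grip":1,"linear":[0.8,0.1,0],"rotation":[0,0,0]},{"grip":1,"linear":[1.1,0.1,0],"rotation":[0,0,0]},{"grip":1,"linear":[1.1,0.1,0],"rotation":[0,0,0]}]'
python3 - <<'E'
from h import *
st()
E
```

```text
time_s: 4.2
eef_pos: [0.4639, 0.1333, 0.0853]
eef_rot: [0.008, 0.03, 1.0, 0.001]
wrist_force: [26.1, 6.5, -22.0]
opening: 0.245
t 4.2 p [0.4639 0.1333 0.0853] F [ 26.0845   6.4534 -22.0328] op 0.24463811674658803 
q [ 0.0322  0.1584  1.9627  0.0017  1.0049 -1.4793] 
R [[-0.998, 0.06, 0.016], [0.06, 0.998, 0.002], [-0.015, 0.003, -1.0]]
```

The force rose to 26 N after 105 mm of travel, so that's the end stop (8–10 mm at the start plus 105). I ease back, release and rise.

```bash
python3 -m handwheel '[{"grip":1,"linear":[-0.6,0,0],"rotation":[0,0,0]},{"grip":1,"linear":[-0.6,0,0],"rotation":[0,0,0]},{"grip":8.5,"linear":[-0.6,0,0],"rotation":[0,0,0]},{"grip":8.5,"linear":[-0.6,0,0],"rotation":[0,0,0]},{"grip":8.5,"linear":[-0.6,0,0],"rotation":[0,0,0]},{"grip":8.5,"linear":[-0.6,0,0],"rotation":[0,0,0]},{"grip":8.5,"linear":[-0.6,0,0],"rotation":[0,0,0]},{"grip":8.5,"linear":[-0.6,0,-3],"rotation":[0,0,0]},{"grip":8.5,"linear":[-0.6,0,-6],"rotation":[0,0,0]},{"grip":8.5,"linear":[-0.6,0,-9],"rotation":[0,0,0]},{"grip":8.5,"linear":[-0.6,0,-11],"rotation":[0,0,0]},{"grip":8.5,"linear":[-0.6,0,-11],"rotation":[0,0,0]}]'
python3 - <<'E'
from h import *
p,r=st()
print(r.T@(np.array([.524,-.0907,.19])-p)*100)
E
```

```text
time_s: 5.2
eef_pos: [0.4663, 0.1325, 0.1992]
eef_rot: [0.004, 0.029, 1.0, 0.0]
wrist_force: [1.6, 1.0, 1.2]
opening: 0.996
t 5.2 p [0.4663 0.1325 0.1992] F [1.5573 0.9951 1.1694] op 0.9962513357814806 
q [ 0.0315  0.0026  1.8677 -0.0002  1.2628 -1.4805] 
R [[-0.998, 0.059, 0.009], [0.059, 0.998, 0.0], [-0.008, 0.001, -1.0]]
[ -7.064  -21.9414   0.9704]
```

```bash
python3 -m handwheel '[{"grip":8.5,"linear":[-1,-3,0],"rotation":[0,0,0]},{"grip":8.5,"linear":[-2,-6.5,0],"rotation":[0,0,0]},{"grip":8.5,"linear":[-3,-10,0],"rotation":[0,0,0]},{"grip":8.5,"linear":[-4,-13.5,0],"rotation":[0,0,0]},{"grip":8.5,"linear":[-5,-17,0],"rotation":[0,0,0]},{"grip":8.5,"linear":[-6,-20,0],"rotation":[0,0,0]},{"grip":8.5,"linear":[-7,-21.9,0],"rotation":[0,0,0]},{"grip":8.5,"linear":[-7,-21.9,0],"rotation":[0,0,0]},{"grip":8.5,"linear":[-7,-21.9,0],"rotation":[0,0,0]}]'
python3 - <<'E'
from h import *
p,r=st()
print(r.T@(np.array([.524,-.0907,.082])-p)*100)
im=snap('top','top2',(160,110,420,310),3)
for c,s in blobs(im,(0,170,90),(8,255,255),12)[0]: print(c,s,onz('top',c,.113))
E
```

```text
time_s: 5.95
eef_pos: [0.5199, -0.0912, 0.1933]
eef_rot: [-0.001, 0.031, 1.0, 0.0]
wrist_force: [-0.7, 1.1, -0.6]
opening: 0.995
t 5.95 p [ 0.5199 -0.0912  0.1933] F [-0.6816  1.0654 -0.6349] op 0.995177966065384 
q [-0.3988  0.115   1.7619  0.0001  1.2665 -1.9083] 
R [[-0.998, 0.061, -0.002], [0.061, 0.998, 0.001], [0.002, 0.001, -1.0]]
[-0.4223  0.0701 11.1266]
[241.898  267.1837] [239 263   7  10  49] [0.4655 0.133  0.113 ]
```

View pics/top2.png

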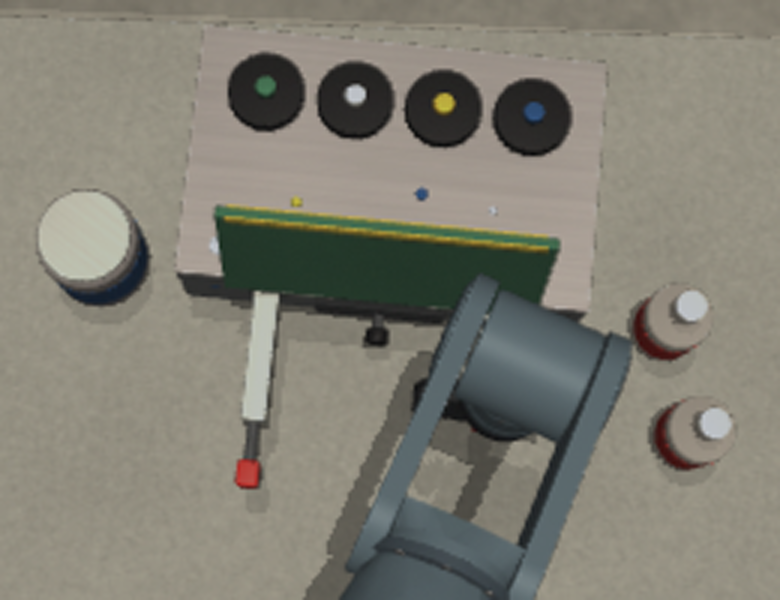

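The left support is clearly out, with its pull at crop (248,473), x = 0.466 (about 110 mm out). The gripper is above the right pull, so I lower and grip.

```bash
python3 -m handwheel '[{"grip":8.5,"linear":[-0.2,0,3],"rotation":[0,0,0]},{"grip":8.5,"linear":[-0.2,0,6],"rotation":[0,0,0]},{"grip":8.5,"linear":[-0.2,0,8.5],"rotation":[0,0,0]},{"grip":8.5,"linear":[-0.2,0,10.9],"rotation":[0,0,0]},{"grip":8.5,"linear":[-0.2,0,10.9],"rotation":[0,0,0]},{"grip":8.5,"linear":[-0.2,0,10.9],"rotation":[0,0,0]},{"grip":1,"linear":[-0.2,0,10.9],"rotation":[0,0,0]},{"grip":1,"linear":[-0.2,0,10.9],"rotation":[0,0,0]},{"grip":1,"linear":[-0.2,0,10.9],"rotation":[0,0,0]},{"grip":1,"linear":[-0.2,0,10.9],"rotation":[0,0,0]},{"grip":1,"linear":[-0.2,0,10.9],"rotation":[0,0,0]},{"grip":1,"linear":[-0.2,0,10.9],"rotation":[0,0,0]}]'
python3 -m handwheel '[{"grip":1,"linear":[0,0,0],"rotation":[0,0,0]},{"grip":1,"linear":[0,0,0],"rotation":[0,0,0]}]'
```

```text
time_s: 7.0
eef_pos: [0.5231, -0.0913, 0.0864]
eef_rot: [0.001, 0.03, 1.0, -0.001]
wrist_force: [-1.2, -3.4, 5.1]
opening: 0.247
time_s: 7.17
eef_pos: [0.5231, -0.0913, 0.0864]
eef_rot: [0.001, 0.03, 1.0, -0.001]
wrist_force: [-2.6, -2.0, 5.9]
opening: 0.247
```

Gripped at 21 mm again. About 76 mm of travel should remain.

```bash
python3 -m handwheel '[{"grip":1,"linear":[1,0,0],"rotation":[0,0,0]},{"grip":1,"linear":[2,0,0],"rotation":[0,0,0]},{"grip":1,"linear":[3,0,0],"rotation":[0,0,0]},{"grip":1,"linear":[4,0,0],"rotation":[0,0,0]},{"grip":1,"linear":[5,0,0],"rotation":[0,0,0]},{"grip":1,"linear":[6,0,0],"rotation":[0,0,0]},{"grip":1,"linear":[7,0,0],"rotation":[0,0,0]},{"grip":1,"linear":[7,0,0],"rotation":[0,0,0]}]'
python3 -m handwheel '[{"grip":1,"linear":[0.4,0,0],"rotation":[0,0,0]},{"grip":1,"linear":[0.8,0,0],"rotation":[0,0,0]},{"grip":1,"linear":[1.1,0,0],"rotation":[0,0,0]},{"grip":1,"linear":[1.1,0,0],"rotation":[0,0,0]}]'
```

```text
time_s: 7.83
eef_pos: [0.4518, -0.0864, 0.0864]
eef_rot: [0.0, 0.03, 1.0, -0.0]
wrist_force: [-2.2, 0.4, 9.3]
opening: 0.247
time_s: 8.17
eef_pos: [0.4465, -0.0861, 0.0865]
eef_rot: [0.007, 0.03, 1.0, -0.0]
wrist_force: [25.0, 1.9, -14.7]
opening: 0.243
```

The stop is reached (25 N, 77 mm travel). I release and rise well above the flap edge (z = 0.29).

```bash
python3 -m handwheel '[{"grip":1,"linear":[-0.5,0,0],"rotation":[0,0,0]},{"grip":1,"linear":[-0.5,0,0],"rotation":[0,0,0]},{"grip":8.5,"linear":[-0.5,0,0],"rotation":[0,0,0]},{"grip":8.5,"linear":[-0.5,0,0],"rotation":[0,0,0]},{"grip":8.5,"linear":[-0.5,0,0],"rotation":[0,0,0]},{"grip":8.5,"linear":[-0.5,0,0],"rotation":[0,0,0]},{"grip":8.5,"linear":[-0.5,0,0],"rotation":[0,0,0]},{"grip":8.5,"linear":[-0.5,0,-3],"rotation":[0,0,0]},{"grip":8.5,"linear":[-0.5,0,-6],"rotation":[0,0,0]},{"grip":8.5,"linear":[-0.5,0,-9],"rotation":[0,0,0]},{"grip":8.5,"linear":[-0.5,0,-12],"rotation":[0,0,0]},{"grip":8.5,"linear":[-0.5,0,-15],"rotation":[0,0,0]}]'
python3 -m handwheel '[{"grip":0,"linear":[0,3,-3],"rotation":[0,0,0]},{"grip":0,"linear":[0,6,-6],"rotation":[0,0,0]},{"grip":0,"linear":[0,9,-9],"rotation":[0,0,0]},{"grip":0,"linear":[0,10,-10],"rotation":[0,0,0]},{"grip":0,"linear":[0,10,-10],"rotation":[0,0,0]},{"grip":0,"linear":[0,10,-10],"rotation":[0,0,0]}]'
python3 - <<'E'
from h import *
p,r=st()
O=np.array([.639,.011,0]);a=np.radians(-3.4);X=np.array([np.cos(a),np.sin(a),0]);Y=np.array([-X[1],X[0],0])
tgt=O+.075*X;tgt[2]=.345
print(tgt,r.T@(tgt-p)*100)
im=snap('top','top3',(160,110,420,310),3)
for c,s in blobs(im,(0,170,90),(8,255,255),12)[0]: q=onz('top',c,.113);print(c,q,(q-O)@X,(q-O)@Y)
E
```

```text
time_s: 9.17
eef_pos: [0.446, -0.0858, 0.2365]
eef_rot: [-0.0, 0.029, 1.0, 0.0]
wrist_force: [0.7, -1.1, -0.4]
opening: 0.994
time_s: 9.67
eef_pos: [0.4524, 0.0141, 0.3353]
eef_rot: [0.0, 0.028, 1.0, -0.0]
wrist_force: [-0.4, -0.4, 0.1]
opening: 0.139
t 9.6667 p [0.4524 0.0141 0.3353] F [-0.4114 -0.4221  0.1393] op 0.13947071478826983 
q [-0.2317 -0.1764  1.7571 -0.0004  1.56   -1.7455] 
R [[-0.998, 0.057, 0.001], [0.057, 0.998, -0.001], [-0.001, -0.001, -1.0]]
[0.7139 0.0066 0.345 ] [-26.1517   0.7307  -0.949 ]
[241.8542 267.1667] [0.4655 0.1332 0.113 ] -0.18043920828253246 0.11164666570469453
[320.1905 275.1905] [ 0.4491 -0.0901  0.113 ] -0.18354186596205324 -0.11214551679011278
```

View pics/top3.png

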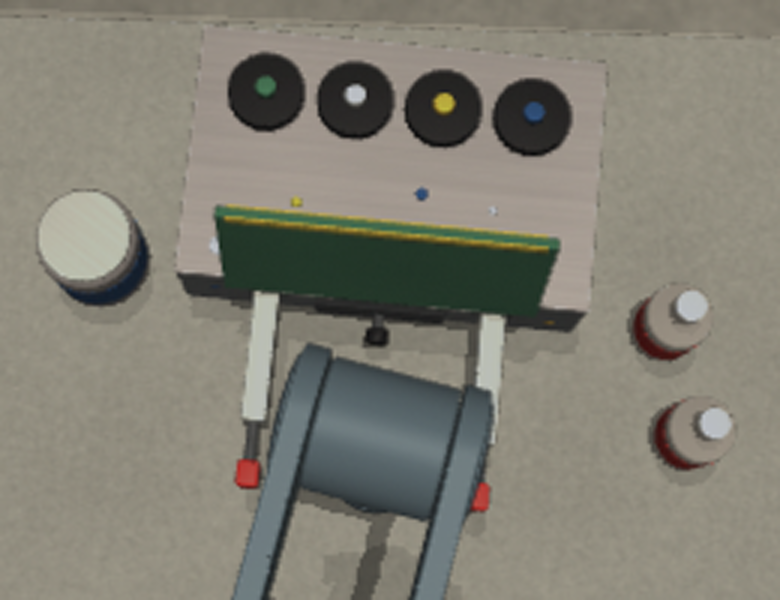

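Both supports are out: the pulls sit at stand x = −180 and −184 mm, with −185 the nominal full-out position. Now I bring the closed fingers over and behind the flap edge.

```bash
python3 -m handwheel '[{"grip":0,"linear":[-3,0.1,-1],"rotation":[0,0,0]},{"grip":0,"linear":[-6.5,0.3,-1],"rotation":[0,0,0]},{"grip":0,"linear":[-10,0.4,-1],"rotation":[0,0,0]},{"grip":0,"linear":[-13.5,0.5,-1],"rotation":[0,0,0]},{"grip":0,"linear":[-17,0.6,-1],"rotation":[0,0,0]},{"grip":0,"linear":[-20.5,0.7,-1],"rotation":[0,0,0]},{"grip":0,"linear":[-24,0.7,-1],"rotation":[0,0,0]},{"grip":0,"linear":[-26.2,0.7,-1],"rotation":[0,0,0]},{"grip":0,"linear":[-26.2,0.7,-1],"rotation":[0,0,0]},{"grip":0,"linear":[-26.2,0.7,-1],"rotation":[0,0,0]}]'
python3 -m handwheel '[{"grip":0,"linear":[0,0,3],"rotation":[0,0,0]},{"grip":0,"linear":[0,0,6],"rotation":[0,0,0]},{"grip":0,"linear":[0,0,9],"rotation":[0,0,0]},{"grip":0,"linear":[0,0,10],"rotation":[0,0,0]},{"grip":0,"linear":[0,0,10],"rotation":[0,0,0]}]'
python3 - <<'E'
from h import *
p,r=st()
snap('side','side4',(150,100,430,310),2.8)
E
```

```text
time_s: 10.55
eef_pos: [0.7141, 0.0036, 0.3409]
eef_rot: [-0.003, 0.03, 1.0, 0.0]
wrist_force: [0.9, 0.3, 0.3]
opening: 0.004
time_s: 10.97
eef_pos: [0.7112, 0.0051, 0.2408]
eef_rot: [-0.004, 0.03, 1.0, 0.0]
wrist_force: [0.0, 0.0, -0.1]
opening: 0.003
t 10.9667 p [0.7112 0.0051 0.2408] F [ 0.0065  0.0266 -0.1055] op 0.0031855359944221867 
q [-0.1591  0.48    1.2027 -0.0002  1.4672 -1.6703] 
R [[-0.998, 0.06, -0.008], [0.06, 0.998, 0.001], [0.008, 0.001, -1.0]]
```

View pics/side4.png

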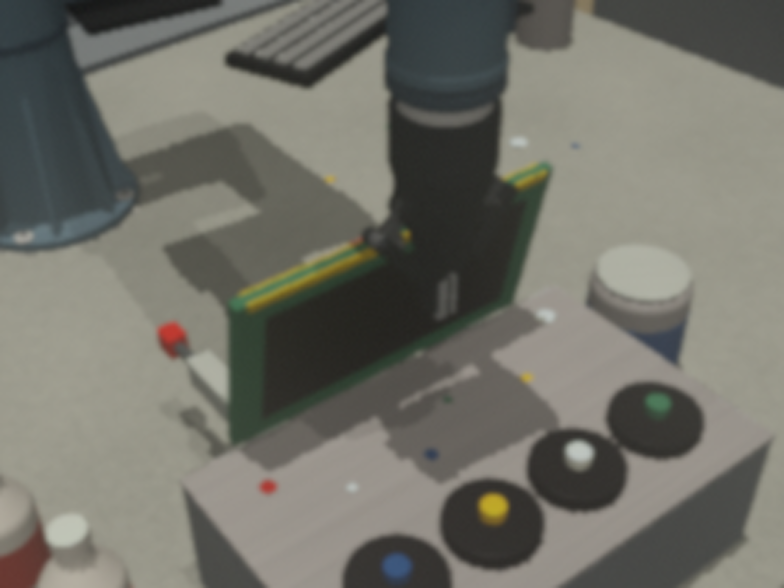

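The closed fingers hang behind the inner face at crop (445,300), clear of the caps, and the right support is visible out front. I draw the edge over along an arc of about 135 mm radius around the hinge at about 1 rad/s.

```bash
python3 -m handwheel '[{"grip":0,"linear":[1.5,0,-0.8],"rotation":[0,0,0]},{"grip":0,"linear":[3,0,-1.6],"rotation":[0,0,0]},{"grip":0,"linear":[4.5,0,-2.2],"rotation":[0,0,0]},{"grip":0,"linear":[6.1,0,-2.4],"rotation":[0,0,0]},{"grip":0,"linear":[7.5,0,-2.3],"rotation":[0,0,0]},{"grip":0,"linear":[8.8,0,-2.1],"rotation":[0,0,0]},{"grip":0,"linear":[8.8,0,-2.1],"rotation":[0,0,0]}]'
python3 - <<'E'
from h import *
p,r=st()
O=np.array([.639,.011,0]);a=np.radians(-3.4);X=np.array([np.cos(a),np.sin(a),0])
print((p-O)@X,p[2])
snap('side','side5',(150,100,430,310),2.8)
E
```

```text
time_s: 11.6
eef_pos: [0.6264, 0.0106, 0.2704]
eef_rot: [0.003, 0.029, 1.0, -0.0]
wrist_force: [0.3, 0.3, -0.1]
opening: -0.0
t 11.6 p [0.6264 0.0106 0.2704] F [ 0.3365  0.343  -0.1236] op -0.00020310462175541214 
q [-0.1723  0.2614  1.4312 -0.      1.4434 -1.6843] 
R [[-0.998, 0.059, 0.005], [0.059, 0.998, -0.001], [-0.006, -0.001, -1.0]]
-0.012552650475995568 0.27042909905155726
```

View pics/side5.png

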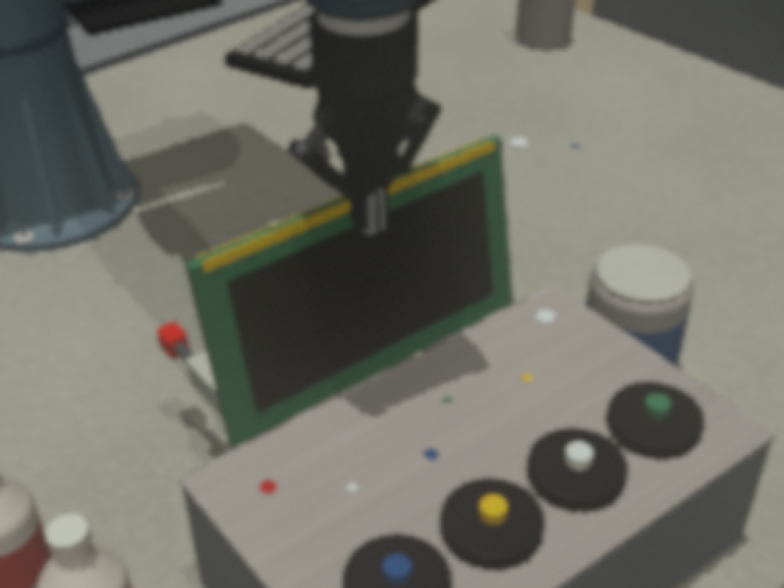

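The flap follows. The fingertips are on the inner face just below the yellow edge at crop (372,225), and the flap is now slightly past upright. I continue the arc.

```bash
python3 -m handwheel '[{"grip":0,"linear":[1.5,0,0.9],"rotation":[0,0,0]},{"grip":0,"linear":[2.8,0,1.5],"rotation":[0,0,0]},{"grip":0,"linear":[4.0,0,2.0],"rotation":[0,0,0]},{"grip":0,"linear":[5.2,0,2.7],"rotation":[0,0,0]},{"grip":0,"linear":[6.2,0,3.5],"rotation":[0,0,0]},{"grip":0,"linear":[7.2,0,4.5],"rotation":[0,0,0]},{"grip":0,"linear":[8.1,0,5.5],"rotation":[0,0,0]},{"grip":0,"linear":[8.9,0,6.6],"rotation":[0,0,0]},{"grip":0,"linear":[8.9,0,6.6],"rotation":[0,0,0]}]'
python3 - <<'E'
from h import *
p,r=st()
O=np.array([.639,.011,0]);a=np.radians(-3.4);X=np.array([np.cos(a),np.sin(a),0])
print((p-O)@X,p[2])
snap('side','side6',(150,100,430,310),2.8)
E
```

```text
time_s: 12.4
eef_pos: [0.5366, 0.016, 0.1995]
eef_rot: [-0.001, 0.029, 1.0, 0.0]
wrist_force: [-0.1, 0.2, -0.6]
opening: -0.002
t 12.4 p [0.5366 0.016  0.1995] F [-0.1163  0.2251 -0.5638] op -0.0015613177230250996 
q [-0.1914  0.1284  1.7335 -0.      1.2819 -1.7033] 
R [[-0.998, 0.059, -0.002], [0.059, 0.998, 0.0], [0.002, 0.0, -1.0]]
-0.10256207594789339 0.1994999768160865
```

View pics/side6.png

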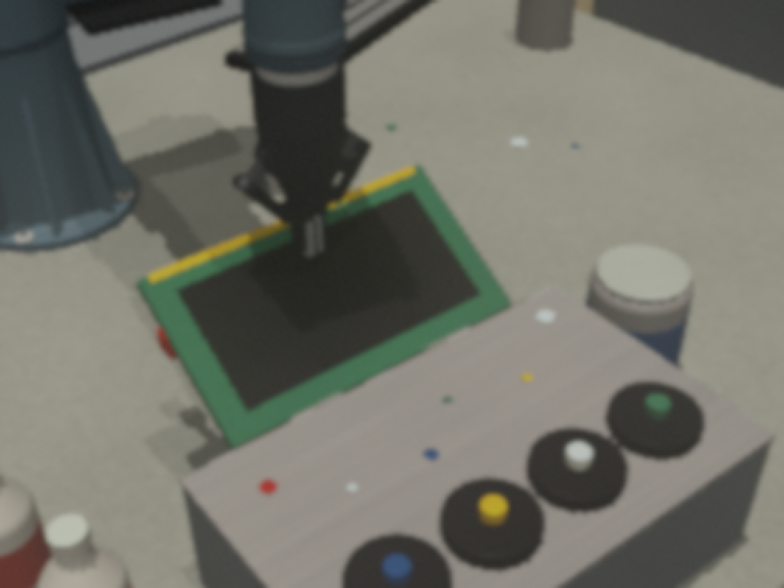

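The flap is at about 57°. I press it on down, slower toward the end.

```bash
python3 -m handwheel '[{"grip":0,"linear":[0.7,0,0.9],"rotation":[0,0,0]},{"grip":0,"linear":[1.2,0,2.1],"rotation":[0,0,0]},{"grip":0,"linear":[1.6,0,3.2],"rotation":[0,0,0]},{"grip":0,"linear":[1.9,0,4.3],"rotation":[0,0,0]},{"grip":0,"linear":[2.1,0,5.3],"rotation":[0,0,0]},{"grip":0,"linear":[2.1,0,6.1],"rotation":[0,0,0]},{"grip":0,"linear":[2.1,0,6.6],"rotation":[0,0,0]},{"grip":0,"linear":[2.1,0,6.8],"rotation":[0,0,0]},{"grip":0,"linear":[2.1,0,6.8],"rotation":[0,0,0]}]'
python3 - <<'E'
from h import *
p,r=st()
snap('side','side7',(150,100,430,310),2.8)
E
```

```text
time_s: 13.2
eef_pos: [0.5163, 0.0172, 0.1316]
eef_rot: [-0.001, 0.029, 1.0, 0.0]
wrist_force: [-0.4, 0.1, 0.4]
opening: -0.002
t 13.2 p [0.5163 0.0172 0.1316] F [-0.3539  0.0879  0.3925] op -0.0022592199878173295 
q [-0.1968  0.1681  1.839   0.0001  1.1359 -1.7087] 
R [[-0.998, 0.059, -0.001], [0.059, 0.998, 0.0], [0.001, 0.0, -1.0]]
```

View pics/side7.png

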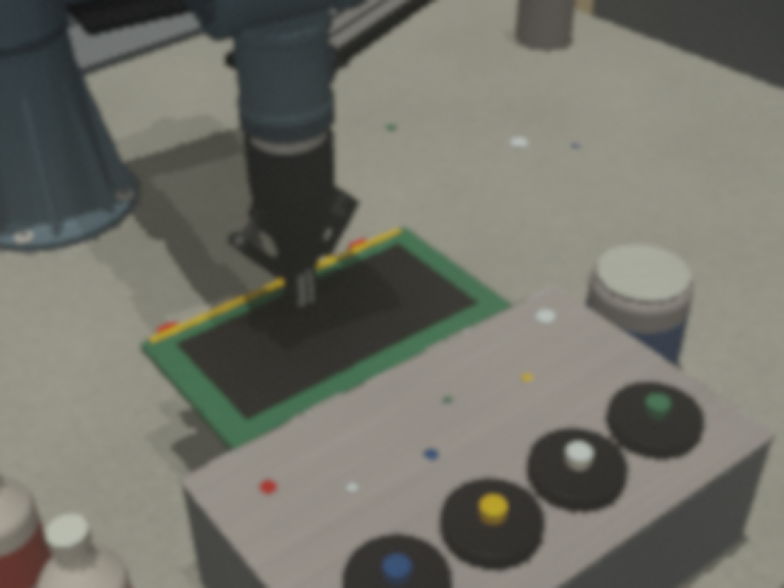

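The flap is nearly flat and both pulls are visible past the edge at crop (165,328) and (358,245). I press a little further until the force shows the supports carrying it.

```bash
python3 -m handwheel '[{"grip":0,"linear":[0,0,0.1],"rotation":[0,0,0]},{"grip":0,"linear":[0,0,0.2],"rotation":[0,0,0]},{"grip":0,"linear":[0,0,0.3],"rotation":[0,0,0]},{"grip":0,"linear":[0,0,0.3],"rotation":[0,0,0]}]'
python3 -m handwheel '[{"grip":0,"linear":[0,0,0.2],"rotation":[0,0,0]},{"grip":0,"linear":[0,0,0.3],"rotation":[0,0,0]},{"grip":0,"linear":[0,0,0.3],"rotation":[0,0,0]}]'
```

```text
time_s: 13.58
eef_pos: [0.5171, 0.0171, 0.13]
eef_rot: [0.001, 0.029, 1.0, -0.0]
wrist_force: [-1.1, -0.6, 4.1]
opening: -0.003
time_s: 13.83
eef_pos: [0.5172, 0.0171, 0.1298]
eef_rot: [0.0, 0.029, 1.0, -0.0]
wrist_force: [-12.3, 1.0, 28.1]
opening: -0.002
```

The tip stopped at z = 0.130 with force rising to 28 N, so the flap is on the supports. I lift off and check.

```bash
python3 -m handwheel '[{"grip":0,"linear":[0,0,-1],"rotation":[0,0,0]},{"grip":0,"linear":[0,0,-4],"rotation":[0,0,0]},{"grip":0,"linear":[0,0,-8],"rotation":[0,0,0]},{"grip":0,"linear":[3,0,-12],"rotation":[0,0,0]},{"grip":0,"linear":[6,0,-15],"rotation":[0,0,0]},{"grip":0,"linear":[10,0,-18],"rotation":[0,0,0]},{"grip":0,"linear":[14,0,-20],"rotation":[0,0,0]},{"grip":0,"linear":[17,0,-20],"rotation":[0,0,0]},{"grip":0,"linear":[17,0,-20],"rotation":[0,0,0]},{"grip":0,"linear":[17,0,-20],"rotation":[0,0,0]}]'
python3 - <<'E'
from h import *
st()
O=np.array([.639,.011,0]);a=np.radians(-3.4);X=np.array([np.cos(a),np.sin(a),0]);Y=np.array([-X[1],X[0],0])
s=snap('side','side8',(100,100,430,350),2.4);t=snap('top','top8',(160,110,420,310),3)
for n,im in(('top',t),('side',s)):
    for nm,lo,hi,z in(('red',(0,170,90),(8,255,255),.113),('yellow',(22,140,80),(33,255,255),.13)):
        for c,k in blobs(im,lo,hi,20)[0]: q=onz(n,c,z);print(n,nm,c.round(1),k,(q-O)@X,(q-O)@Y)
E
```

```text
time_s: 14.67
eef_pos: [0.3462, 0.0272, 0.3278]
eef_rot: [0.003, 0.03, 1.0, -0.001]
wrist_force: [0.5, -0.4, -1.0]
opening: -0.004
t 14.6667 p [0.3462 0.0272 0.3278] F [ 0.5318 -0.3888 -0.9883] op -0.003587324786713116 
q [-0.2676 -0.4564  1.9778  0.      1.6149 -1.7794] 
R [[-0.998, 0.059, 0.005], [0.059, 0.998, -0.001], [-0.005, -0.001, -1.0]]
top red [241.9 267.2] [239 263   7  10  50] -0.18046040883418776 0.11145643795665301
top red [318.2 274.7] [315 271   8   9  53] -0.18264890630116629 -0.10642734316743797
top yellow [307.5 144. ] [304 141   8   7  44] 0.193817109755173 -0.045222792856137936
top yellow [ 99.4 175.2] [ 97 173   6   6  28] 0.046375564117580634 0.54760572263636
top yellow [279.3 262.4] [232 257  98  12 210] -0.15894403932095338 0.006596640662259897
side red [125.8  17. ] [123  10   7  15  53] -2.5801692508402976 0.5197925904357487
side yellow [19.7  9. ] [15  5 11  9 70] -3.3461538705456095 -0.04496444272311979
side yellow [28.9 34.2] [ 18  25  23  20 310] -2.4533017568388145 -0.13476085804206261
side yellow [244.5 203.3] [205 183  86  39 142] -0.15347685476862952 -0.01973097868904883
side yellow [325.8 280.4] [321 276  11  10  85] 0.17351976770190158 -0.030038210609359732
```

View pics/side8.png

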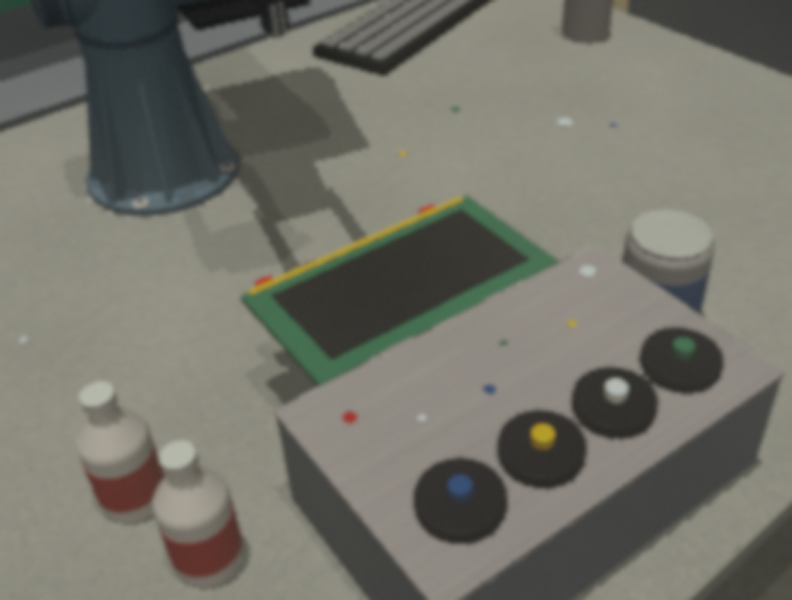

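View pics/top8.png

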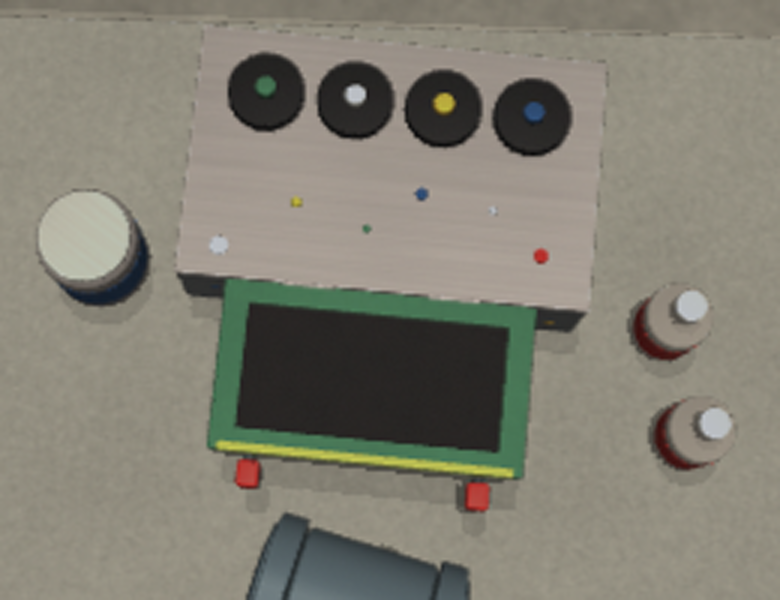

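The flap lies flat on both supports, and the pulls are at crop (248,473) and (477,496). The can at (88,240) and the bottles at (690,310) and (713,425) haven't moved, and the arm is clear. Handing in.

```bash
python3 -c "
from bench import ctrl
print(ctrl.hand_in())"
```

```text
the job is handed in; nothing more can be done
None
```

The tint stand is ready and the job was handed in at about 15 s of the 58 s allowed; no verdict is reported. I pulled both supports out by their red pulls to the end stops, then drew the flap over from behind its yellow edge and pressed it down flat.

- **Supports:** each pull ended with the force rising to about 25 N at the stop. In the last picture the pulls sit at stand x = −180 mm (left) and −183 mm (right), where fully out is −185 mm. That puts both supports about 110–113 mm out.
- **Flap:** the fingertips stopped at z = 0.130 m with 28 N of resistance, and both cameras show the flap flat. With the edge taken at z = 0.13 m, the two cameras put it at x = −159 and −153 mm. I put that 6 mm difference down to calibration and partial colour masks.
- **Surroundings:** by eye, the can and both bottles stand where they were in the first top picture. The arm is clear and no longer touching anything.
- **Drip tray:** it is hidden under the flap in the last pictures, so I could not check it at the end. It looked shut before the flap came down, and the gripper never went near its knob.

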